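Stack the tea cartons on their leaning stands

ROBOT

A 6-joint arm with a two-finger parallel gripper is mounted at the origin on a cart in front of the work surface, level with it; the furniture and walls round the work are solid. World frame = base frame: x ahead of the robot, y to its left, z up, the work surface at z = 0. Lengths are in m, angles in rad, forces in N, time in s.
With the tool pointing down it reaches from about 0.25 to 0.775 m from the base axis. Payload 4 kg.
Tool frame: the origin (TCP) lies on the centre line of the jaws, within the pads' length; the fingertips stand 14 mm ahead of it and the grasp point (between the pads) lies 5 mm behind it (robot.tcp_to_tips is the distance from the TCP to the fingertips, in m); z points along the fingers, y is the line along which they close (so a half turn about z gives the same grasp; the last joint's range is limited). The gripper opens to 94 mm and grips with 3 to 60 N. Pads are 16 mm wide; open, the fingers measure 119 mm over their backs; the gripper's body (75 mm by 177 mm) begins 78 mm behind the grasp point.
Start: joints at [1.149, 0.087, 1.371, -0, 1.684, -0.103], TCP at [0.172, 0.522, 0.22] pointing down, gripper open.
Joint ranges: [-3.1, 3.1], [-0.76, 2.03], [0.27, 2.55], [-1.08, 4.22], [0.17, 2.65], [-2.57, 2.57]. Speed limits (rad/s): [2.79, 2.79, 3.14, 3.14, 3.14, 3.14].

INTERFACE

Orientations are given as [roll, pitch, yaw] about the fixed x, y, z axes, in that order (R = Rz(yaw) Ry(pitch) Rx(roll)).
In Python, from bench import robot gives the robot as it stands.
- The arm moves only by the tool carry_out, never from a script. Its argument "increments" is a list of rows, each a list of 3 entries, a list of its own where there are three numbers: the closure in counts, from 0 (fully open) to 255 (shut), then the shift along the tool's x, y, z in mm, then the turn about the tool's z in degrees. In form: [[fingers, [dx, dy, dz], twist], ...]. A call has 1 to 8 rows; each row shifts and turns the commanded pose from where the row before left it, along the tool's axes as they then stand; what a row does not reach is not made up. A row lasts 1/10 s, in which the tool goes at most 50 mm and 8.59 degrees, less where a joint would pass 70% of its speed; a pose out of reach is approached as far as the arm can. A call with a gripper value outside its range is refused whole. The fingers move at their own pace and stop on an object; the grip force is fixed at half the most. Time passes only in rows, so rows that do not move let the fingers close. It gives the time, the measured TCP pose, the force, the opening and the grip force at its end, in the units of the state.
- robot.get_obs(): the state, without advancing time (a new reading comes with each control period).
- robot.snapshot(name): name is "side" or "top"; returns the picture (420x560x3 uint8, blue, green, red); there is no depth.
- robot.get_calibration(name): a dict with "vfov" (degrees; the focal length in pixels is half the picture's height over the tangent of half this angle, whatever the lens; pixels are square), "cx", "cy" (the principal point, pixels), "T" (4x4, takes a point from camera to world coordinates). Camera axes: x right, y down, z forward; pixel columns grow to the right and rows downward; lengths in m; the calibration is good to about 2 mm. A picture is of the moment at which its call begins. get_calibration takes no time and is no camera call.
- robot.close_job(): hands the job in; it is judged then, once.
The state is a dict: "time": time; "joint_positions": joint angles; "qvel": joint speeds; "joint_torque": joint torques, N m; "tool_pos": TCP position; "ee_rot": TCP orientation; "wrist_force": force on the tool from outside, world axes, zero at the start; "wrist_torque": the same for the moment, N m; "width": finger opening in m; "finger_force": force on a finger pad.
Only numpy, scipy, OpenCV 4.12 (cv2) and the standard library are available. Lean on these libraries where they do the work, as an engineer would, in place of code of your own. Each camera call takes 0.05 s, during which the arm holds its last target. There are 200 camera calls.

TASK

Put the four plain green and yellow tea cartons away: the two green ones on the green leaning stand and the two yellow ones on the yellow stand. On each stand lay the large carton flat on the sloping deck and the small one flat on top of it, both lengthwise along the slope, centred across the stand and with one end right back against the backstop. Leave the red tea box, the spice jars and the matchbox where they are.

Things in the scene. Friction and masses are not known exactly. Their poses are not given: they have to be found in the camera images.
- green_large_center (a point): centre of the large green tea carton, a loose closed flat box with a pale label on top: 92 mm long (its x axis), 54 mm wide (y), 36 mm high (z, up); lies flat on the counter at the start; about 90 g. (A wall cabinet hangs above the back of the counter: underside 0.63 m up, front 0.62 m ahead of the robot)
- green_small_center (a point): centre of the small green tea carton, a loose closed flat box with a pale label on top: 66 mm long (its x axis), 46 mm wide (y), 32 mm high (z, up); lies flat on the counter at the start; about 50 g
- yellow_large_center (a point): centre of the large yellow tea carton, a loose closed flat box with a pale label on top: 92 mm long (its x axis), 54 mm wide (y), 36 mm high (z, up); lies flat on the counter at the start; about 90 g
- yellow_small_center (a point): centre of the small yellow tea carton, a loose closed flat box with a pale label on top: 66 mm long (its x axis), 46 mm wide (y), 32 mm high (z, up); lies flat on the counter at the start; about 50 g
- green_stand_rest: fixed leaning stand, green: deck 70 mm wide, sloping 0.26 rad down about 104 mm to a backstop square to it (70 wide, 55 high, 8 mm thick); far end higher, no side walls. Origin: mid-width on the deck at the foot of the backstop's inner face, 22 mm above the counter. x: down the slope into the backstop (towards the robot, give or take 0.25 rad of yaw); y: across; z: square off the deck
- yellow_stand_rest: fixed leaning stand, yellow: deck 70 mm wide, sloping 0.26 rad down about 104 mm to a backstop square to it (70 wide, 55 high, 8 mm thick); far end higher, no side walls. Origin: mid-width on the deck at the foot of the backstop's inner face, 22 mm above the counter. x: down the slope into the backstop (towards the robot, give or take 0.25 rad of yaw); y: across; z: square off the deck
- red_box: the larger red printed tea box, 72x135 mm, 78 mm high; not one of the cartons to be moved; origin under its centre
- spice_green: spice jar with a green label and black cap, 45 mm across, 105 mm high; stays; origin under its centre
- spice_brown: spice jar with a brown label and dark cap, 44 mm across, 96 mm high; stays; origin under its centre
- matches: matchbox with a yellow top and dark brown sides, 35x52 mm, 13 mm high; stays; origin under its centre
Things that resemble listed ones, but are neither listed nor needed, are in the scene too. Leave any blue look-alike of the part that bears green_small_center alone.

How it is judged:
By the outcome, as a careful person would: the job done as asked, in the order asked, and still so for the second after the job is handed in, with the robot touching nothing.
It also fails if it takes over 112 s, if anything falls off the work surface, if the arm or the gripper's body presses on something with over 40 N, if the wrist force passes 120 N, or if a joint passes its speed limit or range.

## Working session

There is one attempt and no reset: what is moved stays moved. The work goes in short steps, Python scripts to look and compute and a tool call to move; the robot and the scene stay as the last step left them, time stands still between calls to the robot, and variables do not carry over. Pictures are saved under pics/ and viewed, at most 14 in all, crops included, and the job is handed in when it is done.

Besides the shell and the picture viewer there is one more tool, called after "Request:" as name(argument=value, ...) on one line, values as JSON. carry_out: Moves the arm, as the interface text tells. Its arguments: {"type":"object","properties":{"increments":{"type":"array","items":{"type":"array"}}},"required":["increments"]}

```bash
ls; mkdir -p pics; python3 - <<'E'
from bench import robot
import cv2,numpy as np
for n in("top","side"):
    cv2.imwrite(f"pics/{n}0.png",robot.snapshot(n)); c=robot.get_calibration(n)
    print(n,c["vfov"],c["cx"],c["cy"],np.round(c["T"],4).tolist(),[k for k in c])
o=robot.get_obs();print({k:np.round(v,3).tolist() for k,v in o.items()})
E
```

```text
pics
top 55.42817555257218 275.61102466522607 212.42543814531706 [[0.0296, -0.9912, 0.1288, 0.3963], [-0.9995, -0.031, -0.009, 0.0587], [0.0129, -0.1285, -0.9916, 1.2151], [0.0, 0.0, 0.0, 1.0]] ['vfov', 'cx', 'cy', 'T']
side 52.733241030859716 278.1381493683749 205.90514824397678 [[-0.9856, -0.1174, 0.1218, 0.4094], [-0.1689, 0.6452, -0.7451, 1.0595], [0.0089, -0.755, -0.6557, 0.918], [0.0, 0.0, 0.0, 1.0]] ['vfov', 'cx', 'cy', 'T']
{'time': 0.1, 'joint_positions': [1.149, 0.088, 1.372, 0.0, 1.684, -0.103], 'qvel': [-0.0, -0.001, -0.003, -0.0, 0.001, -0.0], 'joint_torque': [0.002, -34.125, -30.33, 0.072, 0.03, -0.0], 'tool_pos': [0.172, 0.522, 0.218], 'ee_rot': [-3.14, -0.0, 2.823], 'wrist_force': [-0.486, 1.042, 0.565], 'wrist_torque': [0.012, 0.019, 0.019], 'finger_force': 0.0, 'width': 0.094}
```

View pics/top0.png

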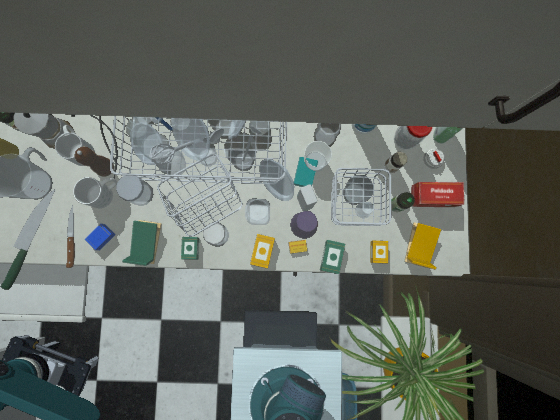

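View pics/side0.png

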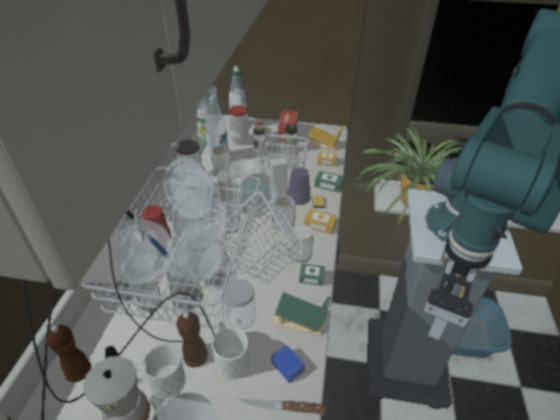

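The top view shows, left to right: a blue look-alike (100,236), the green stand (143,242), green small (190,247), yellow large (263,250), the matchbox (298,246), green large (333,256), yellow small (380,251) and the yellow stand (425,245). I'll enlarge these next.

```bash
python3 - <<'E'
import cv2,numpy as np
t=cv2.imread("pics/top0.png"); s=cv2.imread("pics/side0.png")
def crop(i,x,y,w,h,k,st=10):
    c=cv2.resize(i[y:y+h,x:x+w],None,fx=k,fy=k,interpolation=cv2.INTER_CUBIC)
    for a in range(-(-x//st)*st,x+w,st):
        cv2.line(c,((a-x)*k,0),((a-x)*k,6),(0,0,255),1); cv2.putText(c,str(a),((a-x)*k+1,16),0,.35,(0,0,255),1)
    for b in range(-(-y//st)*st,y+h,st):
        cv2.line(c,(0,(b-y)*k),(6,(b-y)*k),(0,0,255),1); cv2.putText(c,str(b),(8,(b-y)*k+4),0,.35,(0,0,255),1)
    return c
cv2.imwrite("pics/c1.png",np.vstack([crop(t,85,213,200,75,4),crop(t,270,213,200,75,4)]))
cv2.imwrite("pics/c2.png",np.hstack([crop(s,255,105,95,145,4),crop(s,255,205,95,145,4)]))
E
```

```text
(no output)
```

View pics/c1.png

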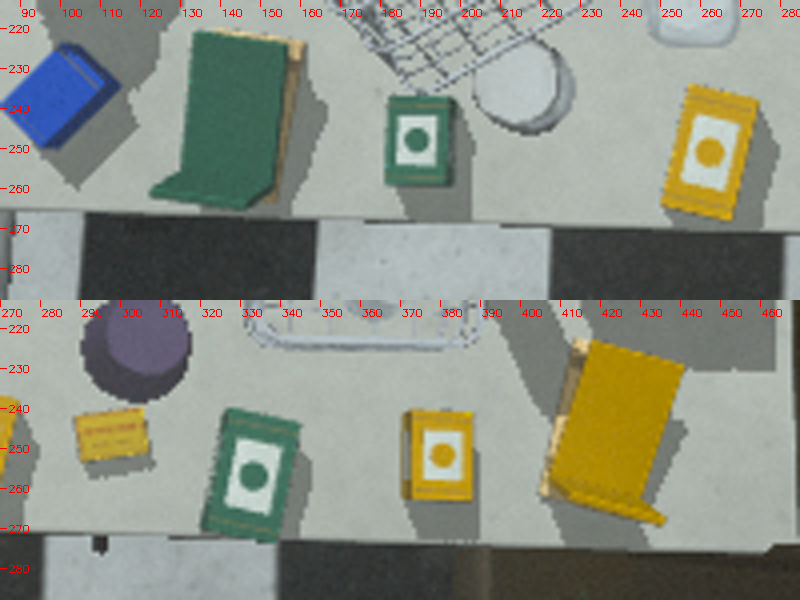

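View pics/c2.png

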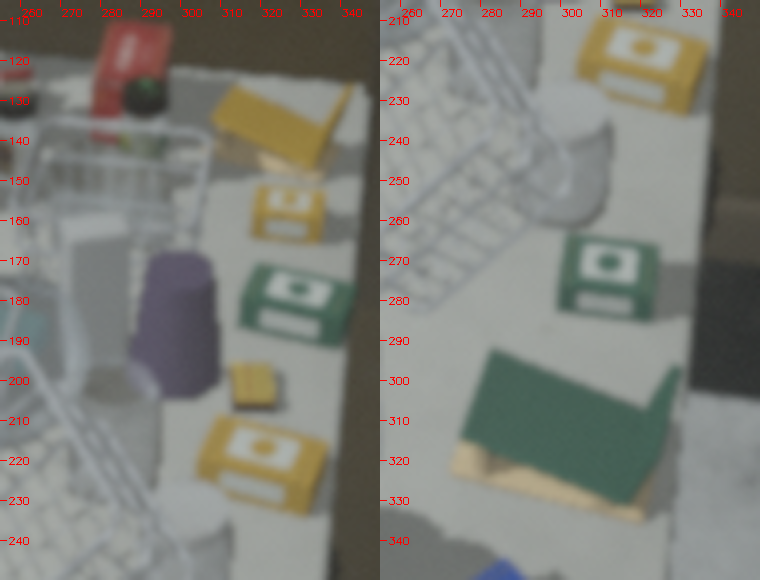

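The crops give the corners I need. In the top view, the green deck runs from (134,221)-(157,223) down to its foot at (130,257)-(153,259). The yellow deck runs from (418,223)-(441,229) down to (408,258)-(430,263). I'll fit poses to these, using silhouettes for the cartons and corners for the stands.

```bash
cat > h.py <<'E'
from bench import robot
import cv2,numpy as np
from scipy.optimize import least_squares,minimize
def proj(n,P):
    c=robot.get_calibration(n);T=np.array(c["T"]);q=(np.atleast_2d(P)-T[:3,3])@T[:3,:3]
    f=210/np.tan(np.radians(c["vfov"]/2));return np.c_[f*q[:,0]/q[:,2]+c["cx"],f*q[:,1]/q[:,2]+c["cy"]]
def ray(n,uv,z):
    c=robot.get_calibration(n);T=np.array(c["T"]);f=210/np.tan(np.radians(c["vfov"]/2))
    d=T[:3,:3]@[(uv[0]-c["cx"])/f,(uv[1]-c["cy"])/f,1];return T[:3,3]+d*(z-T[2,3])/d[2]
def box(p,s):
    x,y,a=p;g=np.array([[i,j,k] for i in(-.5,.5) for j in(-.5,.5) for k in(0,1)])*s
    R=np.array([[np.cos(a),-np.sin(a),0],[np.sin(a),np.cos(a),0],[0,0,1]]);return g@R.T+[x,y,0]
def stand(p,L):
    x,y,a=p;t=.26;ex=np.array([-np.cos(a)*np.cos(t),-np.sin(a)*np.cos(t),-np.sin(t)])
    ez=np.array([-np.cos(a)*np.sin(t),-np.sin(a)*np.sin(t),np.cos(t)]);ey=np.cross(ez,ex)
    return np.array(L)@np.array([ex,ey,ez])+[x,y,.022]
E
cat > fit.py <<'E'
from h import *
ims={"top":cv2.imread("pics/top0.png"),"side":cv2.imread("pics/side0.png")}
B={"GS":((189.2,248),(66,46,32),(45,95)),"YL":((262.5,251),(92,54,36),(12,35)),"GL":((333.5,257),(92,54,36),(45,95)),"YS":((380.5,251.5),(66,46,32),(12,35))}
for k,(c,s,(lo,hi)) in B.items():
    s=np.array(s)/1000;p0=np.r_[ray("top",c,s[2])[:2],0];M={}
    for n in ims:
        u=proj(n,[[*p0[:2],s[2]/2]])[0].astype(int);w=24
        r=(u[0]-w,u[1]-w);h=cv2.cvtColor(ims[n],cv2.COLOR_BGR2HSV)[r[1]:r[1]+2*w,r[0]:r[0]+2*w]
        m=cv2.inRange(h,(lo,90,40),(hi,255,255));_,lab,st,ct=cv2.connectedComponentsWithStats(m)
        i=1+np.argmin(np.linalg.norm(ct[1:]-w,axis=1)-st[1:,4]**.5)
        hu=cv2.convexHull(cv2.findContours((lab==i).astype(np.uint8),0,1)[0][0])
        m=np.zeros((2*w,2*w),np.uint8);cv2.fillConvexPoly(m,hu,255)
        M[n]=(r,cv2.GaussianBlur(cv2.resize(m,None,fx=8,fy=8,interpolation=cv2.INTER_NEAREST),(0,0),4)/255.)
    def cost(p,ns=("top","side")):
        e=0
        for n in ns:
            r,m=M[n];q=(proj(n,box(p,s))-r+.5)*8;z=np.zeros(m.shape,np.uint8)
            cv2.fillConvexPoly(z,cv2.convexHull(np.round(q*16).astype(np.int32)),255,shift=4)
            e+=((cv2.GaussianBlur(z,(0,0),4)/255.-m)**2).mean()
        return e
    out=[]
    for ns in(("top","side"),("top",),("side",)):
        b=min((minimize(cost,p0+[0,0,a],args=(ns,),method="Nelder-Mead",options=dict(initial_simplex=p0+[0,0,a]+np.array([[0,0,0],[.01,0,0],[0,.01,0],[0,0,.15]]))) for a in(-.2,.2)),key=lambda r:r.fun)
        out.append((np.round(b.x,4).tolist(),round(b.fun,4)))
    print(k,p0[:2].round(3),*out)
L=[[-.104,.035,0],[-.104,-.035,0],[0,.035,0],[0,-.035,0],[0,.035,.055],[0,-.035,.055]]
# stand y axis: check sign by projection
S={"GST":{"top":[(133.75,220.75),(156.75,222.75),(130.5,257),(153.25,259.25),(122.5,261.25),(146.2,265.2)],"side":[(275.5,314.2),(283,292.5),(316.2,330.7),(322,307.5),None,(330,296.5)]},
"YST":{"top":[(418,223),(441.2,229.5),(408,258),(430,263),(414.5,263),(436.2,268)],"side":[(308.2,135),(313.7,127),(333.7,147.5),(337,136.2),None,(343,126.7)]}}
for k,d in S.items():
    def res(p,ns=("top","side"),full=False):
        P=stand(p[:3],L)
        if P[0] @ [0,1,0] < P[1] @ [0,1,0]: P=P[[1,0,3,2,5,4]]
        return np.concatenate([(proj(n,P)[i]-d[n][i])*(1 if i<4 else .4) for n in ns for i in range(6) if d[n][i]])
    p0=np.r_[ray("top",np.mean(d["top"][2:4],0),.022)[:2],0]
    for ns in(("top","side"),("top",),("side",)):
        r=least_squares(res,p0,args=(ns,),loss="soft_l1");print(k,ns,r.x.round(4),r.fun.round(1).tolist() if len(ns)>1 else r.cost.round(2))
E
python3 fit.py
```

```text
Traceback (most recent call last):
  File "fit.py", line 10, in <module>
    i=1+np.argmin(np.linalg.norm(ct[1:]-w,axis=1)-st[1:,4]**.5)
        ~~~~~~~~~^^^^^^^^^^^^^^^^^^^^^^^^^^^^^^^^^^^^^^^^^^^^^^
ValueError: attempt to get argmin of an empty sequence
```

```bash
python3 - <<'E'
from h import *
t=cv2.cvtColor(cv2.imread("pics/top0.png"),40);s=cv2.cvtColor(cv2.imread("pics/side0.png"),40)
for c,z in(((189.2,248),.032),((262.5,251),.036),((333.5,257),.036),((380.5,251.5),.032)):
    P=ray("top",c,z);print(P.round(3),proj("side",P).round(1))
for a,b in((183,241),(256,245),(327,247),(372,246)): print("top",t[b,a])
for a,b in((303,277),(310,213),(317,182),(320,158)): print("side",s[b,a])
E
```

```text
[0.437 0.299 0.032] [[312.7 270.3]]
[0.434 0.083 0.036] [[321.1 216.6]]
[ 0.423 -0.126  0.036] [[330.  176.8]]
[ 0.443 -0.265  0.032] [[327.4 154.7]]
top [ 79  99 111]
top [ 23 210 192]
top [ 78  99 113]
top [ 23  92 114]
side [77 58 93]
side [ 22 128 155]
side [77 69 93]
side [ 22 134 148]
```

```bash
sed -i 's/(lo,90,40)/(lo,45 if n=="side" else 70,30)/' fit.py; python3 fit.py
```

```text
GS [0.437 0.299] ([0.4374, 0.3019, -0.0053], np.float64(0.0561)) ([0.4346, 0.3032, -0.0255], np.float64(0.0288)) ([0.4383, 0.2981, -0.0008], np.float64(0.0232))
YL [0.434 0.083] ([0.4357, 0.0836, -0.2095], np.float64(0.0157)) ([0.4352, 0.0844, -0.1955], np.float64(0.0053)) ([0.4362, 0.081, -0.237], np.float64(0.0056))
GL [ 0.423 -0.126] ([0.4247, -0.1253, -0.1775], np.float64(0.0218)) ([0.4247, -0.1251, -0.1988], np.float64(0.0037)) ([0.4241, -0.1263, -0.0524], np.float64(0.0151))
YS [ 0.443 -0.265] ([0.4437, -0.2655, -0.037], np.float64(0.0058)) ([0.4439, -0.2652, -0.0433], np.float64(0.0029)) ([0.444, -0.2676, 0.1035], np.float64(0.0015))Traceback (most recent call last):
  File "fit.py", line 37, in <module>
    r=least_squares(res,p0,args=(ns,),loss="soft_l1");print(k,ns,r.x.round(4),r.fun.round(1).tolist() if len(ns)>1 else r.cost.round(2))
    return func(*args, **kwargs)
    result = trf(vector_fun.fun, vector_fun.jac, x0, f0, J0, lb, ub, ftol, xtol,
                 gtol, max_nfev, x_scale, loss_function, tr_solver,
                 tr_options.copy(), verbose, callback=callba
[... 883 characters left out ...]
vals]
                                    ^^^^^^^
    f = np.atleast_1d(self.fun(x, *self.args, **self.kwargs))
                      ~~~~~~~~^^^^^^^^^^^^^^^^^^^^^^^^^^^^^^
    return np.atleast_1d(self.fun(x))
                         ~~~~~~~~^^^
    return self.f(x, *self.args, **self.kwargs)
           ~~~~~~^^^^^^^^^^^^^^^^^^^^^^^^^^^^^^
  File "fit.py", line 34, in res
    return np.concatenate([(proj(n,P)[i]-d[n][i])*(1 if i<4 else .4) for n in ns for i in range(6) if d[n][i]])
                            ~~~~^^^^^
  File "h.py", line 5, in proj
    c=robot.get_calibration(n);T=np.array(c["T"]);q=(np.atleast_2d(P)-T[:3,3])@T[:3,:3]
ValueError: time passes only in moves, steps and waits
```

```bash
sed -i 's/^def proj/CAL={n:robot.get_calibration(n) for n in("top","side")}\ndef proj/; s/c=robot.get_calibration(n)/c=CAL[n]/' h.py
sed -i 's/^for k,(c,s,(lo,hi)) in B.items/for k,(c,s,(lo,hi)) in {}.items/' fit.py; python3 fit.py
```

```text
GST ('top', 'side') [ 0.4051  0.4407 -0.1006] [-1.3, 0.6, -0.6, 1.7, -1.0, -1.2, -0.3, -0.3, -0.2, -0.3, 0.2, -0.6, 0.5, -0.3, 0.5, -1.1, -0.1, -0.6, -0.4, -0.7, -0.4, -0.6]
GST ('top',) [ 0.405   0.4386 -0.1024] 2.36
GST ('side',) [ 0.405   0.4428 -0.1025] 0.57
YST ('top', 'side') [ 0.4212 -0.3835 -0.2078] [-0.7, 0.9, -0.6, -0.0, -0.4, -0.6, 0.6, -0.0, -0.6, -0.4, 0.4, -0.1, 0.3, -1.0, 0.3, -1.5, -1.0, -2.2, 0.6, 0.2, -0.2, -0.5]
YST ('top',) [ 0.4215 -0.3837 -0.2207] 1.17
YST ('side',) [ 0.4202 -0.3772 -0.1664] 1.48
```

```bash
cat >> h.py <<'E'
def go(x,y,z,yaw):
    o=robot.get_obs();p=o["tool_pos"];w=o["ee_rot"][2];d=np.array([x,y,z])-p
    t=np.degrees((w-yaw+np.pi)%(2*np.pi)-np.pi)
    X=[np.cos(yaw),np.sin(yaw),0];Y=[np.sin(yaw),-np.cos(yaw),0]
    print("t%.1f"%o["time"],"p",np.round(p,4),"yaw %.3f"%w,"| after twist %.1f: dxyz mm"%t,np.round([d@X*1e3,d@Y*1e3,-d[2]*1e3],1),"len %.0f"%(1e3*np.linalg.norm(d)),"F",np.round(o["wrist_force"],1),"w %.4f ff %.1f"%(o["width"],o["finger_force"]))
def rest(p,up,h):  # stand pose, uphill mm along deck to pivot, height mm off deck
    q=stand(p,[[-up/1e3,0,h/1e3]])[0];return np.round(q-[0,0,.005],4)
GST=(.405,.4405,-.102);YST=(.4212,-.3830,-.212)
E
python3 - <<'E'
from h import *
def tri(a,b):
    f=lambda P:np.r_[proj("top",P)[0]-a,proj("side",P)[0]-b];r=least_squares(f,[.5,0,.1]);return r.x.round(3),r.cost.round(1)
print("purple",tri((307,222),(299.5,169)),"jar",tri((214,234),(302.5,229)),"rack",tri((187,233),(288,229)))
for s in(GST,YST): print(rest(s,46,27),rest(s,33,63))
go(.4247,-.1253,.16,2.955)
E
```

```text
purple (array([ 0.518, -0.039,  0.118]), np.float64(1.1)) jar (array([0.477, 0.218, 0.104]), np.float64(0.3)) rack (array([0.491, 0.282, 0.158]), np.float64(54.8))
[0.4423 0.4367 0.0549] [0.4206 0.4389 0.0864]
[ 0.4579 -0.3909  0.0549] [ 0.4365 -0.3863  0.0864]
t0.1 p [0.1722 0.5219 0.2184] yaw 2.823 | after twist -7.6: dxyz mm [-368.2 -589.1   58.4] len 697 F [-0.5  1.   0.6] w 0.0945 ff 0.0
```

Request:
carry_out(increments=[[0,[0,0,0],-7.6],[0,[-26,-42,0],0],[0,[-26,-42,0],0],[0,[-26,-42,0],0],[0,[-26,-42,0],0],[0,[-26,-42,0],0],[0,[-26,-42,0],0],[0,[-26,-42,0],0]])

```text
time: 0.9
tool_pos: [0.2967, 0.1979, 0.2191]
ee_rot: [3.142, 0.0, 2.956]
wrist_force: [0.5, 0.6, 0.8]
width: 0.0941
finger_force: 0.0
```

Request:
carry_out(increments=[[0,[-26,-42,0],0],[0,[-26,-42,0],0],[0,[-26,-42,0],0],[0,[-26,-42,0],0],[0,[-26,-42,10],0],[0,[-26,-42,20],0],[0,[-26,-42,20],0],[0,[0,0,0],0]])

```text
time: 1.7
tool_pos: [0.4179, -0.1205, 0.168]
ee_rot: [-3.142, -0.007, 2.949]
wrist_force: [0.1, 0.9, -0.4]
width: 0.0936
finger_force: 0.0
```

```bash
python3 - <<'E'
from h import *
go(.4247,-.1253,.022,2.955)
def tri(a,b):
    f=lambda P:np.r_[proj("top",P)[0]-a,proj("side",P)[0]-b];r=least_squares(f,[.5,0,.1]);return r.x.round(3),r.cost.round(1)
print(tri((190,236),(297.5,249)))
cv2.imwrite("pics/top1.png",robot.snapshot("top"))
E
```

```text
t1.7 p [ 0.4179 -0.1205  0.168 ] yaw 2.949 | after twist -0.3: dxyz mm [ -7.6  -3.5 146. ] len 146 F [ 0.1  0.9 -0.4] w 0.0936 ff 0.0
(array([0.476, 0.286, 0.094]), np.float64(7.0))
```

Request:
carry_out(increments=[[0,[-7,-3,20],0],[0,[0,0,40],0],[0,[0,0,30],0],[0,[0,0,0],0]])

```text
time: 2.15
tool_pos: [0.4219, -0.1184, 0.0782]
ee_rot: [3.139, -0.009, 2.957]
wrist_force: [0.7, 0.4, -0.5]
width: 0.0945
finger_force: 0.0
```

```bash
python3 - <<'E'
from h import *
go(.4247,-.1253,.022,2.955)
i=robot.snapshot("top");j=robot.snapshot("side")
cv2.imwrite("pics/g1.png",np.hstack([cv2.resize(i[205:305,283:383],None,fx=4,fy=4,interpolation=2),cv2.resize(j[120:220,280:380],None,fx=4,fy=4,interpolation=2)]))
E
```

```text
t2.1 p [ 0.4219 -0.1184  0.0782] yaw 2.957 | after twist 0.1: dxyz mm [-4.  -6.3 56.2] len 57 F [ 0.7  0.4 -0.5] w 0.0945 ff 0.0
```

View pics/g1.png

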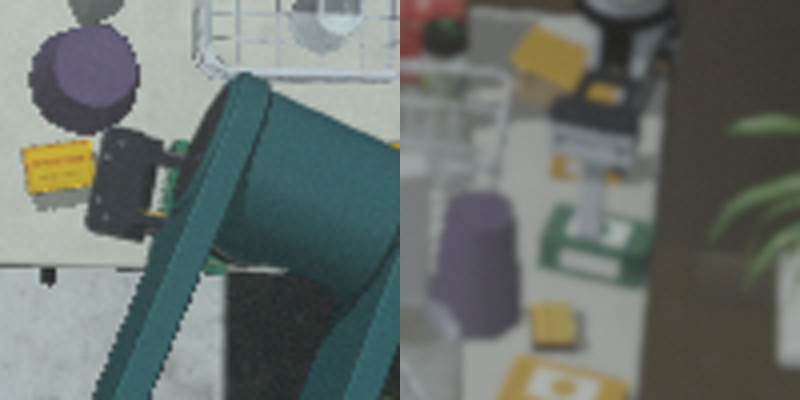

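The picture shows the open gripper straddling the green carton. Its body end at about (128,185) in the crop clears the cup at (85,80). I'll correct a few mm and go down.

Request:
carry_out(increments=[[0,[-4,-6,10],0],[0,[0,0,25],0],[0,[0,0,15],0],[0,[0,0,4],0],[0,[0,0,0],0]])

```text
time: 2.75
tool_pos: [0.4286, -0.128, 0.0286]
ee_rot: [-3.141, 0.001, 2.955]
wrist_force: [-0.6, 0.0, 1.0]
width: 0.094
finger_force: 0.0
```

Request:
carry_out(increments=[[0,[4,2,6],0],[0,[0,0,0],0],[120,[0,0,0],0],[255,[0,0,0],0],[255,[0,0,0],0],[255,[0,0,0],0],[255,[0,0,0],0]])

```text
time: 3.45
tool_pos: [0.4246, -0.1251, 0.0221]
ee_rot: [3.142, 0.0, 2.955]
wrist_force: [-0.1, 0.4, -0.2]
width: 0.0572
finger_force: 0.0
```

Request:
carry_out(increments=[[255,[0,0,0],0],[255,[0,0,0],0],[255,[0,0,0],0]])

```text
time: 3.75
tool_pos: [0.4246, -0.125, 0.022]
ee_rot: [3.141, 0.0, 2.955]
wrist_force: [0.5, 0.4, 0.6]
width: 0.0539
finger_force: 30.0
```

Request:
carry_out(increments=[[255,[0,0,-20],0],[255,[0,0,-45],0],[255,[0,0,-45],0],[255,[0,0,-45],-4.9],[255,[0,40,-20],0],[255,[0,50,0],0],[255,[0,50,0],0],[255,[0,50,0],0]])

```text
time: 4.55
tool_pos: [0.4435, 0.0656, 0.1972]
ee_rot: [3.141, 0.001, 3.04]
wrist_force: [0.7, -1.2, -0.8]
width: 0.0536
finger_force: 30.0
```

Request:
carry_out(increments=[[255,[0,50,0],0],[255,[0,50,0],0],[255,[0,50,0],0],[255,[0,50,0],0],[255,[0,50,0],0],[255,[0,40,0],0],[255,[0,20,0],0],[255,[0,0,0],0]])

```text
time: 5.35
tool_pos: [0.4741, 0.3749, 0.1956]
ee_rot: [-3.141, -0.002, 3.045]
wrist_force: [-0.2, 0.3, -0.2]
width: 0.0539
finger_force: 30.0
```

```bash
python3 - <<'E'
from h import *
go(.4523,.4357,.10,3.04)
E
```

```text
t5.3 p [0.4741 0.3749 0.1956] yaw 3.045 | after twist 0.3: dxyz mm [27.8 58.3 95.6] len 115 F [-0.2  0.3 -0.2] w 0.0539 ff 30.0
```

Request:
carry_out(increments=[[255,[14,30,15],0.3],[255,[14,28,30],0],[255,[0,0,40],0],[255,[0,0,8],0],[255,[0,0,0],0]])

```text
time: 5.85
tool_pos: [0.4521, 0.431, 0.1019]
ee_rot: [-3.137, -0.003, 3.035]
wrist_force: [-0.2, 0.0, 0.1]
width: 0.0538
finger_force: 30.0
```

```bash
python3 - <<'E'
from h import *
go(.4523,.4357,.08,3.04)
i=robot.snapshot("top");j=robot.snapshot("side")
cv2.imwrite("pics/g2.png",np.hstack([cv2.resize(i[190:290,95:195],None,fx=4,fy=4,interpolation=2),cv2.resize(j[250:350,250:350],None,fx=4,fy=4,interpolation=2)]))
E
```

```text
t5.8 p [0.4521 0.431  0.1019] yaw 3.035 | after twist -0.3: dxyz mm [ 0.2  4.7 21.9] len 22 F [-0.2  0.   0.1] w 0.0538 ff 30.0
```

View pics/g2.png

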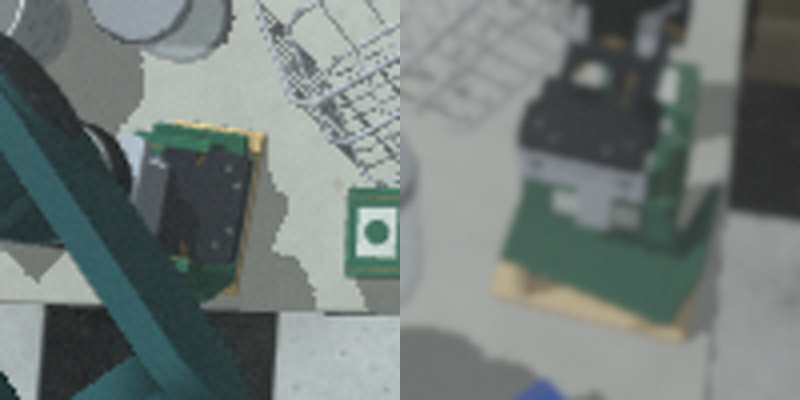

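The carton is above the green deck and clear of the backstop. I'll lower it step by step and watch the force.

Request:
carry_out(increments=[[255,[0,4.5,10],0],[255,[0,0,15],0],[255,[0,0,3],0],[255,[0,0,0],0],[255,[0,0,0],0]])

```text
time: 6.45
tool_pos: [0.4533, 0.4375, 0.0759]
ee_rot: [-3.141, -0.0, 3.036]
wrist_force: [0.2, -0.1, -0.3]
width: 0.0537
finger_force: 30.0
```

```bash
python3 - <<'E'
from h import *
go(.4523,.4357,.0576,3.04)
E
```

```text
t6.5 p [0.4533 0.4375 0.0759] yaw 3.036 | after twist -0.2: dxyz mm [ 0.9 -1.9 18.3] len 18 F [ 0.2 -0.1 -0.3] w 0.0537 ff 30.0
```

Request:
carry_out(increments=[[255,[1,-2,4],0],[255,[0,0,4],0],[255,[0,0,0],0],[255,[0,0,0],0]])

```text
time: 6.85
tool_pos: [0.4521, 0.4356, 0.068]
ee_rot: [3.142, -0.0, 3.036]
wrist_force: [0.5, 0.3, -0.6]
width: 0.0541
finger_force: 30.0
```

Request:
carry_out(increments=[[255,[0,0,3],0],[255,[0,0,0],0],[255,[0,0,0],0]])

```text
time: 7.15
tool_pos: [0.4519, 0.4357, 0.0664]
ee_rot: [3.141, -0.0, 3.036]
wrist_force: [-3.7, -2.1, 4.8]
width: 0.0541
finger_force: 30.0
```

Request:
carry_out(increments=[[255,[0,0,2],0],[255,[0,0,2],0],[255,[0,0,0],0],[255,[0,0,0],0]])

```text
time: 7.55
tool_pos: [0.4514, 0.4358, 0.0629]
ee_rot: [3.141, -0.001, 3.036]
wrist_force: [-4.7, -1.3, 7.6]
width: 0.054
finger_force: 30.0
```

Pivoting works at a small force, so I continue.

Request:
carry_out(increments=[[255,[0,0,2],0],[255,[0,0,2],0],[255,[0,0,1],0],[255,[0,0,0],0],[255,[0,0,0],0]])

```text
time: 8.05
tool_pos: [0.4512, 0.4358, 0.0579]
ee_rot: [3.141, -0.001, 3.036]
wrist_force: [-5.5, -1.8, 8.2]
width: 0.0538
finger_force: 30.0
```

Request:
carry_out(increments=[[255,[0,0,1],0],[255,[0,0,1],0],[255,[0,0,0],0],[255,[0,0,0],0]])

```text
time: 8.45
tool_pos: [0.4511, 0.4358, 0.0561]
ee_rot: [3.141, -0.001, 3.036]
wrist_force: [-5.6, -2.2, 8.4]
width: 0.0535
finger_force: 30.0
```

Request:
carry_out(increments=[[255,[0,0,1],0],[255,[4,0,1],0],[255,[0,0,0],0],[255,[0,0,0],0]])

```text
time: 8.85
tool_pos: [0.4496, 0.4366, 0.0545]
ee_rot: [3.139, 0.004, 3.036]
wrist_force: [-1.2, -1.0, 5.8]
width: 0.0539
finger_force: 30.0
```

Request:
carry_out(increments=[[255,[3,0,0.8],0],[255,[3,0,0.8],0],[255,[0,0,0],0],[255,[0,0,0],0]])

```text
time: 9.25
tool_pos: [0.4493, 0.4367, 0.0546]
ee_rot: [3.137, 0.015, 3.034]
wrist_force: [9.8, -2.8, 5.1]
width: 0.0539
finger_force: 30.0
```

```bash
python3 - <<'E'
from h import *
i=robot.snapshot("top");j=robot.snapshot("side")
cv2.imwrite("pics/g3.png",np.hstack([cv2.resize(i[210:275,115:165],None,fx=8,fy=8,interpolation=2),cv2.resize(j[275:340,265:315+25],(400,520),interpolation=2) if 0 else cv2.resize(j[280:345,270:320+15],None,fx=8,fy=8,interpolation=2)[:, :400]]))
E
```

```text
(no output)
```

View pics/g3.png

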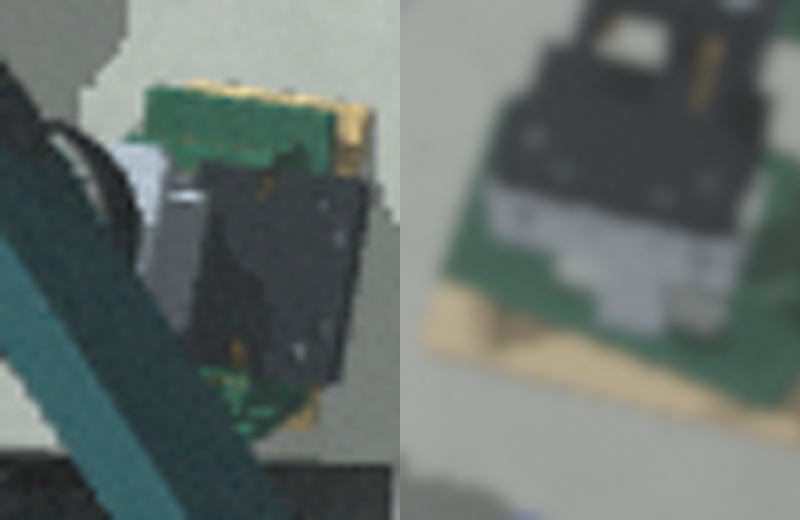

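Request:
carry_out(increments=[[255,[-5,0,-1],0],[255,[0,0,0],0],[150,[0,0,0],0],[100,[0,0,0],0],[0,[0,0,0],0],[0,[0,0,0],0]])

```text
time: 9.95
tool_pos: [0.4466, 0.4359, 0.0506]
ee_rot: [-3.141, -0.001, 3.036]
wrist_force: [0.3, -0.1, -1.0]
width: 0.0696
finger_force: 0.0
```

Request:
carry_out(increments=[[0,[0,0,-10],0],[0,[0,0,-40],0],[0,[0,0,-40],0],[0,[0,-50,-20],0],[0,[0,-50,0],0],[0,[0,-30,0],0],[0,[0,0,0],0]])

```text
time: 10.65
tool_pos: [0.4336, 0.3076, 0.1612]
ee_rot: [-3.141, 0.001, 3.032]
wrist_force: [0.8, -0.4, -0.5]
width: 0.0939
finger_force: 0.0
```

```bash
python3 - <<'E'
from h import *
go(.437,.3005,.15,3.12)
i=robot.snapshot("top");j=robot.snapshot("side")
cv2.imwrite("pics/g4.png",np.hstack([cv2.resize(i[210:275,115:165],None,fx=8,fy=8,interpolation=2),cv2.resize(j[280:345,270:335],None,fx=6,fy=8,interpolation=2)]))
E
```

```text
t10.7 p [0.4336 0.3076 0.1612] yaw 3.032 | after twist -5.0: dxyz mm [-3.5 -7.1 11.2] len 14 F [ 0.8 -0.4 -0.5] w 0.0939 ff 0.0
```

View pics/g4.png

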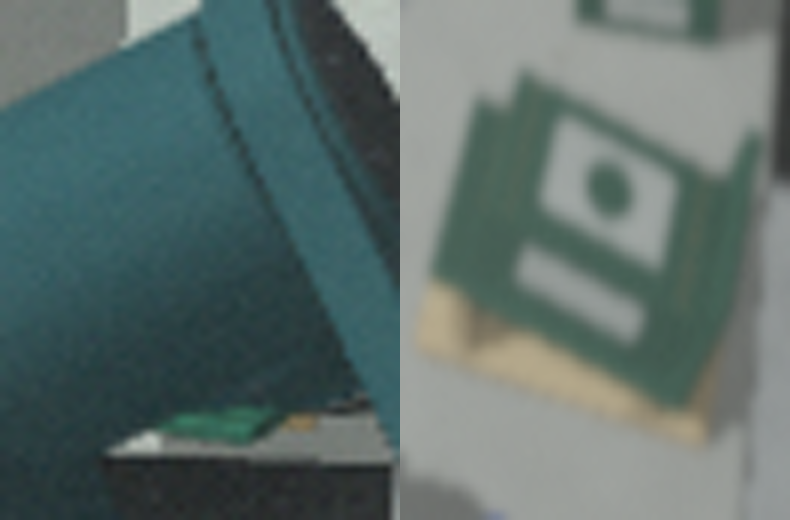

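Side view: the green carton lies flat on the deck with its label dot at about (305,303), and its near end looks to be at the backstop. I'll check the number.

```bash
python3 - <<'E'
from h import *
for x in(-.056,-.046):
    print(x,proj("side",stand(GST,[[x,0,.036]])).round(1),proj("side",stand(GST,[[x,-.005,.036]])).round(1),proj("side",stand(GST,[[x,.005,.036]])).round(1))
E=[[-.104,s*.035,0] for s in(1,-1)]+[[0,s*.035,0] for s in(1,-1)]+[[0,s*.035,.055] for s in(1,-1)]+[[-.092,s*.027,.036] for s in(1,-1)]+[[0,s*.027,.036] for s in(1,-1)]
q=proj("side",stand(GST,E)); print((np.c_[(q[:,0]-270)*6+400,(q[:,1]-280)*8]).round(0).tolist())
E
```

```text
-0.056 [[302.2 301.9]] [[301.7 303.6]] [[302.7 300.3]]
-0.046 [[306.  303.5]] [[305.6 305.1]] [[306.5 301.8]]
[[481.0, 91.0], [436.0, 271.0], [710.0, 214.0], [676.0, 400.0], [754.0, 120.0], [722.0, 309.0], [527.0, 62.0], [493.0, 202.0], [735.0, 174.0], [710.0, 319.0]]
```

The label is within about 2 mm of where it should be. Next is the small green carton, grasped a bit higher to clear the jar and the rack.

Request:
carry_out(increments=[[0,[0,0,0],-5],[0,[-4,-8,20],0],[0,[0,0,40],0],[0,[0,0,20],0],[0,[0,0,0],0],[0,[0,0,0],0]])

```text
time: 11.35
tool_pos: [0.4378, 0.3035, 0.0802]
ee_rot: [3.141, -0.0, 3.124]
wrist_force: [1.5, 0.4, 0.3]
width: 0.0944
finger_force: 0.0
```

```bash
python3 - <<'E'
from h import *
go(.438,.299,.030,3.12)
i=robot.snapshot("top");j=robot.snapshot("side")
cv2.imwrite("pics/g5.png",np.hstack([cv2.resize(i[200:275,155:230],None,fx=5,fy=5,interpolation=2),cv2.resize(j[220:295,270:345],None,fx=5,fy=5,interpolation=2)]))
E
```

```text
t11.3 p [0.4378 0.3035 0.0802] yaw 3.124 | after twist 0.2: dxyz mm [-0.3 -4.5 50.2] len 50 F [1.5 0.4 0.3] w 0.0944 ff 0.0
```

View pics/g5.png

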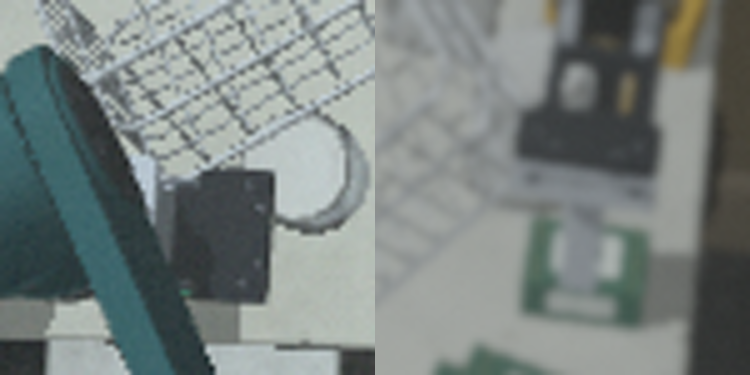

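The gripper straddles the small green carton. Its body edge at crop (272,230) is right beside the jar lid at (320,180), so I descend slowly with a force check.

Request:
carry_out(increments=[[0,[0,-4.5,20],0],[0,[0,0,12],0],[0,[0,0,8],0],[0,[0,0,4],0],[0,[0,0,3],0],[0,[0,0,0],0]])

```text
time: 12.05
tool_pos: [0.4376, 0.298, 0.033]
ee_rot: [3.141, 0.0, 3.123]
wrist_force: [-0.7, -0.7, -0.6]
width: 0.0938
finger_force: 0.0
```

Request:
carry_out(increments=[[0,[0,1,2],0],[100,[0,0,0],0],[255,[0,0,0],0],[255,[0,0,0],0],[255,[0,0,0],0],[255,[0,0,0],0],[255,[0,0,0],0],[255,[0,0,0],0]])

```text
time: 12.85
tool_pos: [0.4376, 0.2989, 0.031]
ee_rot: [3.141, 0.0, 3.123]
wrist_force: [-0.1, 0.1, -0.6]
width: 0.0454
finger_force: 29.9
```

Request:
carry_out(increments=[[255,[0,0,0],0],[255,[0,0,0],0],[255,[0,0,0],0]])

```text
time: 13.15
tool_pos: [0.4376, 0.2989, 0.0311]
ee_rot: [3.141, 0.0, 3.123]
wrist_force: [-0.6, -0.7, 0.1]
width: 0.0453
finger_force: 29.9
```

Request:
carry_out(increments=[[255,[0,0,-20],0],[255,[0,0,-45],0],[255,[0,0,-45],4.8],[255,[0,30,-35],0],[255,[0,45,0],0],[255,[0,40,0],0],[255,[0,20,0],0],[255,[0,0,0],0]])

```text
time: 13.95
tool_pos: [0.4508, 0.4354, 0.1748]
ee_rot: [-3.141, -0.001, 3.042]
wrist_force: [-0.2, -0.1, -0.7]
width: 0.0457
finger_force: 29.9
```

```bash
python3 - <<'E'
from h import *
print(rest(GST,33,72),rest(GST,45,72))
go(*rest(GST,45,72)[:2],.115,3.04)
E
```

```text
[0.4183 0.4391 0.0951] [0.4298 0.438  0.0981]
t13.9 p [0.4508 0.4354 0.1748] yaw 3.042 | after twist 0.1: dxyz mm [21.2  0.5 59.8] len 63 F [-0.2 -0.1 -0.7] w 0.0457 ff 29.9
```

Request:
carry_out(increments=[[255,[20,0.5,15],0],[255,[0,0,30],0],[255,[0,0,14],0],[255,[0,0,0],0],[255,[0,0,0],0]])

```text
time: 14.45
tool_pos: [0.432, 0.4352, 0.1173]
ee_rot: [-3.141, 0.0, 3.038]
wrist_force: [1.1, -0.3, 0.2]
width: 0.0456
finger_force: 29.9
```

```bash
python3 - <<'E'
from h import *
go(*rest(GST,45,72)[:2],.106,3.04)
i=robot.snapshot("top");j=robot.snapshot("side")
cv2.imwrite("pics/g6.png",np.hstack([cv2.resize(i[210:275,115:165],None,fx=8,fy=8,interpolation=2),cv2.resize(j[280:345,270:335],None,fx=6,fy=8,interpolation=2)]))
E
```

```text
t14.4 p [0.432  0.4352 0.1173] yaw 3.038 | after twist -0.1: dxyz mm [ 2.5  2.6 11.3] len 12 F [ 1.1 -0.3  0.2] w 0.0456 ff 29.9
```

View pics/g6.png

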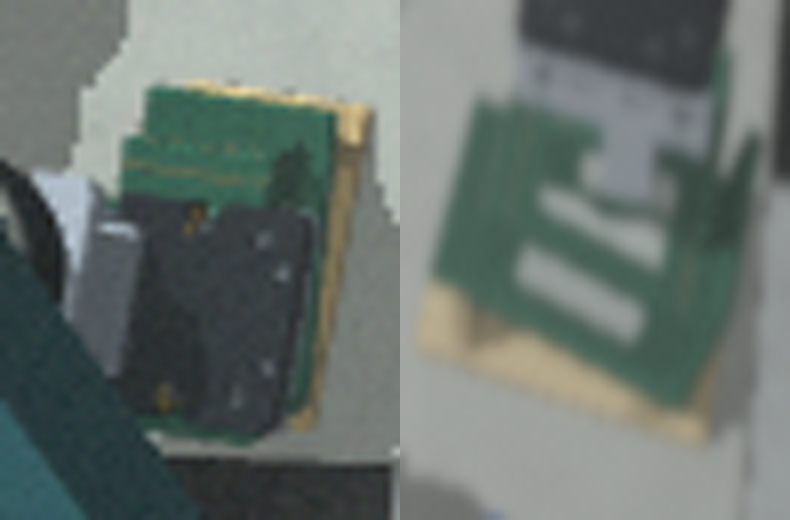

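The small carton is above the large one, inside the backstop. I'll lower it in steps.

Request:
carry_out(increments=[[255,[1,2.5,5],0],[255,[0,0,4],0],[255,[0,0,0],0],[255,[0,0,0],0]])

```text
time: 14.95
tool_pos: [0.4307, 0.4382, 0.1078]
ee_rot: [-3.141, -0.0, 3.039]
wrist_force: [-0.4, 0.3, -0.6]
width: 0.0458
finger_force: 29.9
```

Request:
carry_out(increments=[[255,[0,0,2],0],[255,[0,0,2],0],[255,[0,0,2],0],[255,[0,0,0],0],[255,[0,0,0],0]])

```text
time: 15.45
tool_pos: [0.4309, 0.4391, 0.1041]
ee_rot: [3.139, 0.001, 3.04]
wrist_force: [-2.7, -0.2, 5.5]
width: 0.0458
finger_force: 30.0
```

Request:
carry_out(increments=[[255,[0,0,2],0],[255,[0,0,2],0],[255,[0,0,2],0],[255,[0,0,0],0],[255,[0,0,0],0]])

```text
time: 15.95
tool_pos: [0.43, 0.4394, 0.0988]
ee_rot: [3.139, -0.0, 3.04]
wrist_force: [-4.4, -0.1, 7.7]
width: 0.0455
finger_force: 30.0
```

Request:
carry_out(increments=[[255,[0,0,2],0],[255,[0,0,2],0],[255,[0,0,0],0],[255,[0,0,0],0]])

```text
time: 16.35
tool_pos: [0.4298, 0.4395, 0.0947]
ee_rot: [3.139, -0.001, 3.04]
wrist_force: [-5.5, -0.3, 7.7]
width: 0.0458
finger_force: 30.0
```

Request:
carry_out(increments=[[255,[3,0,1.2],0],[255,[3,0,0.8],0],[255,[0,0,0],0],[255,[0,0,0],0]])

```text
time: 16.75
tool_pos: [0.4272, 0.4399, 0.0933]
ee_rot: [3.137, 0.006, 3.039]
wrist_force: [1.5, 0.2, 7.1]
width: 0.0459
finger_force: 30.0
```

Request:
carry_out(increments=[[255,[3,0,0.8],0],[255,[3,0,0.8],0],[255,[0,0,0],0],[255,[0,0,0],0]])

```text
time: 17.15
tool_pos: [0.4267, 0.4398, 0.0934]
ee_rot: [3.136, 0.018, 3.037]
wrist_force: [11.4, -2.3, 7.0]
width: 0.046
finger_force: 30.0
```

Request:
carry_out(increments=[[255,[-5,0,-1],0],[255,[0,0,0],0],[150,[0,0,0],0],[100,[0,0,0],0],[0,[0,0,0],0],[0,[0,0,0],0]])

```text
time: 17.75
tool_pos: [0.4234, 0.4388, 0.0887]
ee_rot: [-3.141, -0.001, 3.039]
wrist_force: [0.3, 0.2, 1.3]
width: 0.066
finger_force: 0.0
```

Request:
carry_out(increments=[[0,[0,0,-10],0],[0,[0,0,-35],0],[0,[0,0,-40],0],[0,[0,-50,-20],0],[0,[0,-50,0],0],[0,[0,-50,0],0],[0,[0,-50,0],0],[0,[0,-50,0],0]])

```text
time: 18.55
tool_pos: [0.3981, 0.1923, 0.1936]
ee_rot: [3.141, 0.001, 3.04]
wrist_force: [1.3, -0.1, 1.0]
width: 0.0937
finger_force: 0.0
```

```bash
python3 - <<'E'
from h import *
go(.4355,.084,.15,2.94)
i=robot.snapshot("top");j=robot.snapshot("side")
cv2.imwrite("pics/g7.png",np.hstack([cv2.resize(i[210:275,115:165],None,fx=8,fy=8,interpolation=2),cv2.resize(j[270:335,270:335],None,fx=6,fy=8,interpolation=2)]))
for n in("top","side"):
    print(n,*[proj(n,stand(GST,[p]))[0].round(1) for p in([-.033,0,.068],[0,.023,.068],[0,-.023,.068],[-.066,.023,.068],[-.066,-.023,.068],[-.092,.027,.036],[-.092,-.027,.036])])
E
```

```text
t18.6 p [0.3981 0.1923 0.1936] yaw 3.040 | after twist 5.7: dxyz mm [-58.4 -98.6  43.6] len 123 F [ 1.3 -0.1  1. ] w 0.0937 ff 0.0
top [133.6 251.8] [140.8 264.3] [124.5 262.2] [142.9 241.3] [126.4 239.1] [149.  230.3] [130.2 227.8]
side [315.2 298.4] [330. 296.] [326.4 311.6] [304.4 285.8] [300.  300.9] [291.1 287.7] [285.5 305.3]
```

View pics/g7.png

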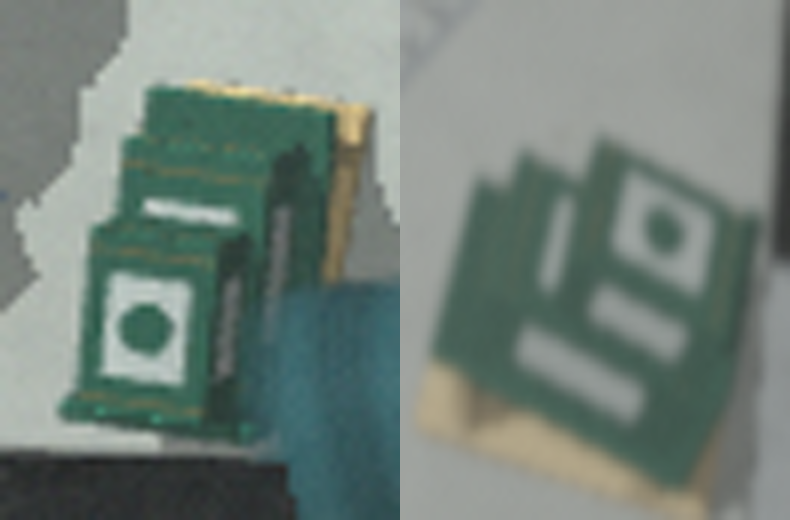

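The top view shows the small carton's dot at about (133.4,251.3) against an expected (133.6,251.8), and the large carton's far corner also matches. Both cartons are flat, centred and against the backstop. Next is the large yellow carton.

Request:
carry_out(increments=[[0,[0,0,0],5.7],[0,[-20,-33,0],0],[0,[-20,-33,20],0],[0,[-18,-32,20],0],[0,[0,0,40],0],[0,[0,0,30],0],[0,[0,0,0],0],[0,[0,0,0],0]])

```text
time: 19.45
tool_pos: [0.4361, 0.0869, 0.0835]
ee_rot: [3.141, -0.0, 2.941]
wrist_force: [0.6, -0.4, 0.6]
width: 0.0939
finger_force: 0.0
```

```bash
python3 - <<'E'
from h import *
go(.4352,.0838,.022,2.94)
E
```

```text
t19.4 p [0.4361 0.0869 0.0835] yaw 2.941 | after twist 0.0: dxyz mm [ 0.3 -3.2 61.5] len 62 F [ 0.6 -0.4  0.6] w 0.0939 ff 0.0
```

Request:
carry_out(increments=[[0,[0,-3,20],0],[0,[0,0,25],0],[0,[0,0,10],0],[0,[0,0,6],0],[0,[0,0,0],0],[0,[0,0,0],0]])

```text
time: 20.05
tool_pos: [0.4364, 0.0835, 0.0233]
ee_rot: [3.141, 0.002, 2.94]
wrist_force: [-0.2, 0.6, 0.4]
width: 0.0944
finger_force: 0.0
```

Request:
carry_out(increments=[[120,[0,0,0],0],[255,[0,0,0],0],[255,[0,0,0],0],[255,[0,0,0],0],[255,[0,0,0],0],[255,[0,0,0],0],[255,[0,0,0],0],[255,[0,0,0],0]])

```text
time: 20.85
tool_pos: [0.4352, 0.0833, 0.022]
ee_rot: [3.141, -0.0, 2.94]
wrist_force: [-0.1, 0.7, 0.2]
width: 0.0542
finger_force: 30.0
```

Request:
carry_out(increments=[[255,[0,0,-20],0],[255,[0,0,-45],0],[255,[0,0,-45],0.6],[255,[0,0,-45],0],[255,[-10,-35,-20],0],[255,[-13,-46,0],0],[255,[-13,-46,0],0],[255,[-13,-46,0],0]])

```text
time: 21.65
tool_pos: [0.4465, -0.0977, 0.1972]
ee_rot: [3.141, 0.001, 2.93]
wrist_force: [1.5, -1.0, -1.0]
width: 0.0539
finger_force: 30.0
```

Request:
carry_out(increments=[[255,[-13,-46,0],0],[255,[-13,-46,0],0],[255,[-13,-46,0],0],[255,[-13,-46,0],0],[255,[-13,-46,0],0],[255,[-13,-40,0],0],[255,[0,0,0],0],[255,[0,0,0],0]])

```text
time: 22.45
tool_pos: [0.4656, -0.3768, 0.1956]
ee_rot: [3.14, -0.002, 2.928]
wrist_force: [0.1, 0.0, 0.4]
width: 0.0539
finger_force: 30.0
```

```bash
python3 - <<'E'
from h import *
print(rest(YST,46,27),rest(YST,56,27))
go(*rest(YST,56,27)[:2],.10,2.93)
E
```

```text
[ 0.4579 -0.3909  0.0549] [ 0.4673 -0.3929  0.0575]
t22.4 p [ 0.4656 -0.3768  0.1956] yaw 2.928 | after twist -0.1: dxyz mm [ -5.1 -15.4  95.6] len 97 F [0.1 0.  0.4] w 0.0539 ff 30.0
```

Request:
carry_out(increments=[[255,[-5,-15,20],0],[255,[0,0,40],0],[255,[0,0,25],0],[255,[0,0,10],0],[255,[0,0,0],0],[255,[0,0,0],0]])

```text
time: 23.05
tool_pos: [0.4686, -0.3921, 0.1037]
ee_rot: [-3.14, 0.002, 2.93]
wrist_force: [-0.5, 0.1, -0.4]
width: 0.054
finger_force: 30.0
```

```bash
python3 - <<'E'
from h import *
go(*rest(YST,56,27)[:2],.073,2.93)
i=robot.snapshot("top");j=robot.snapshot("side")
cv2.imwrite("pics/y1.png",np.hstack([cv2.resize(i[210:275,395:445],None,fx=8,fy=8,interpolation=2),cv2.resize(j[95:160,297:347],None,fx=8,fy=8,interpolation=2)]))
E
```

```text
t23.1 p [ 0.4686 -0.3921  0.1037] yaw 2.930 | after twist 0.0: dxyz mm [ 1.1 -1.1 30.7] len 31 F [-0.5  0.1 -0.4] w 0.0540 ff 30.0
```

View pics/y1.png

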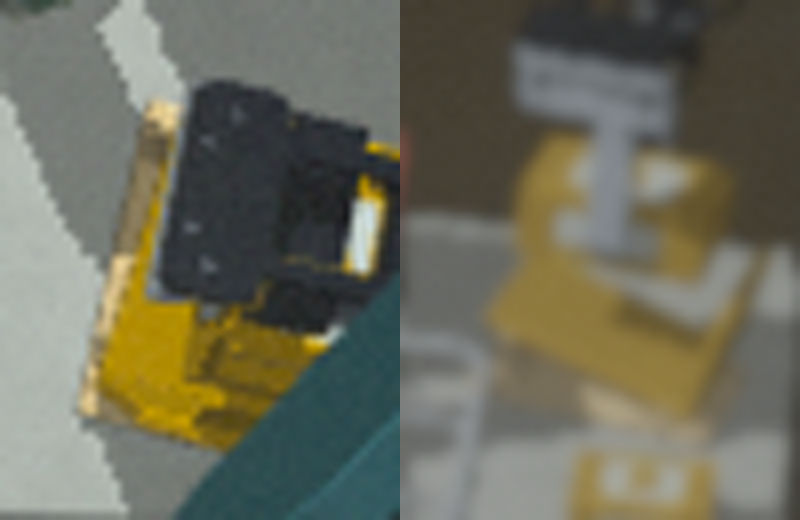

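The yellow carton is over the yellow deck and parallel to its edges. I'll lower it as before.

Request:
carry_out(increments=[[255,[1,-1,15],0],[255,[0,0,12],0],[255,[0,0,4],0],[255,[0,0,0],0],[255,[0,0,0],0]])

```text
time: 23.65
tool_pos: [0.4665, -0.393, 0.0706]
ee_rot: [3.141, -0.0, 2.929]
wrist_force: [-0.6, -0.7, -0.3]
width: 0.0541
finger_force: 30.0
```

Request:
carry_out(increments=[[255,[0,0,2],0],[255,[0,0,2],0],[255,[0,0,2],0],[255,[0,0,0],0],[255,[0,0,0],0]])

```text
time: 24.15
tool_pos: [0.4669, -0.3933, 0.067]
ee_rot: [-3.141, 0.002, 2.929]
wrist_force: [-2.3, 2.5, 6.0]
width: 0.054
finger_force: 30.0
```

Contact came at about 0.067, as on the green stand. I'll press it flat the same way.

Request:
carry_out(increments=[[255,[0,0,2],0],[255,[0,0,2],0],[255,[0,0,2],0],[255,[0,0,2],0],[255,[0,0,0],0],[255,[0,0,0],0]])

```text
time: 24.75
tool_pos: [0.4662, -0.3932, 0.0592]
ee_rot: [-3.141, -0.0, 2.929]
wrist_force: [-4.5, 2.6, 8.5]
width: 0.0538
finger_force: 30.0
```

Request:
carry_out(increments=[[255,[0,0,2],0],[255,[0,0,1],0],[255,[0,0,0],0],[255,[0,0,0],0]])

```text
time: 25.15
tool_pos: [0.4662, -0.3932, 0.0563]
ee_rot: [-3.141, -0.0, 2.929]
wrist_force: [-4.2, 3.9, 7.0]
width: 0.0537
finger_force: 30.0
```

Request:
carry_out(increments=[[255,[0,0,1],0],[255,[3,0,1.2],0],[255,[3,0,0.8],0],[255,[0,0,0],0],[255,[0,0,0],0]])

```text
time: 25.65
tool_pos: [0.4654, -0.3935, 0.0549]
ee_rot: [-3.139, 0.013, 2.929]
wrist_force: [5.6, -0.1, 5.1]
width: 0.0537
finger_force: 30.0
```

Request:
carry_out(increments=[[255,[3,0,0.8],0],[255,[3,0,0.8],0],[255,[0,0,0],0],[255,[0,0,0],0]])

```text
time: 26.05
tool_pos: [0.4647, -0.3935, 0.0555]
ee_rot: [-3.137, 0.025, 2.929]
wrist_force: [15.8, -1.2, 5.3]
width: 0.0536
finger_force: 30.0
```

Request:
carry_out(increments=[[255,[-6,0,-1.5],0],[255,[0,0,0],0],[150,[0,0,0],0],[100,[0,0,0],0],[0,[0,0,0],0],[0,[0,0,0],0]])

```text
time: 26.65
tool_pos: [0.4597, -0.3912, 0.0498]
ee_rot: [3.14, -0.003, 2.929]
wrist_force: [0.1, 0.1, -0.5]
width: 0.0697
finger_force: 0.0
```

Request:
carry_out(increments=[[0,[0,0,-10],0],[0,[0,0,-40],0],[0,[0,0,-40],0],[0,[0,30,-20],-8],[0,[0,40,0],0],[0,[0,40,0],0],[0,[0,0,0],0],[0,[0,0,0],0]])

```text
time: 27.45
tool_pos: [0.4728, -0.2823, 0.1614]
ee_rot: [-3.141, 0.0, 3.07]
wrist_force: [0.0, -0.3, 0.0]
width: 0.0939
finger_force: 0.0
```

```bash
python3 - <<'E'
from h import *
go(.4437,-.2655,.10,3.10)
i=robot.snapshot("top");cv2.imwrite("pics/top_y2.png",i);cv2.imwrite("pics/side_y2.png",robot.snapshot("side"))
h=cv2.cvtColor(i,40)
# label patch (pale) on the large yellow carton: expected spot
print(proj("top",stand(YST,[[-.046,0,.036]])),proj("side",stand(YST,[[-.046,0,.036]])))
E
```

```text
t27.4 p [ 0.4728 -0.2823  0.1614] yaw 3.070 | after twist -1.7: dxyz mm [29.8 15.6 61.4] len 70 F [ 0.  -0.3  0. ] w 0.0939 ff 0.0
[[427.31589166 248.06659524]] [[327.6164964  128.64435534]]
```

Request:
carry_out(increments=[[0,[0,0,0],-1.7],[0,[29,15,20],0],[0,[0,0,40],0],[0,[0,0,15],0],[0,[0,0,0],0],[0,[0,0,0],0]])

```text
time: 28.15
tool_pos: [0.4446, -0.2673, 0.0861]
ee_rot: [-3.142, 0.0, 3.098]
wrist_force: [0.0, 0.4, 0.8]
width: 0.0941
finger_force: 0.0
```

```bash
python3 - <<'E'
from h import *
go(.4438,-.2655,.022,3.10)
E
```

```text
t28.1 p [ 0.4446 -0.2673  0.0861] yaw 3.098 | after twist -0.1: dxyz mm [ 0.9  1.7 64.1] len 64 F [0.  0.4 0.8] w 0.0941 ff 0.0
```

Request:
carry_out(increments=[[0,[1,2,20],0],[0,[0,0,25],0],[0,[0,0,12],0],[0,[0,0,6],0],[0,[0,0,0],0],[0,[0,0,0],0]])

```text
time: 28.75
tool_pos: [0.4444, -0.265, 0.0241]
ee_rot: [-3.14, 0.002, 3.099]
wrist_force: [-0.4, -0.1, -0.4]
width: 0.0938
finger_force: 0.0
```

Request:
carry_out(increments=[[120,[0,0,0],0],[255,[0,0,0],0],[255,[0,0,0],0],[255,[0,0,0],0],[255,[0,0,0],0],[255,[0,0,0],0],[255,[0,0,0],0],[255,[0,0,0],0]])

```text
time: 29.55
tool_pos: [0.4436, -0.2644, 0.0228]
ee_rot: [-3.142, 0.0, 3.099]
wrist_force: [0.4, 0.7, -0.2]
width: 0.0461
finger_force: 29.9
```

Request:
carry_out(increments=[[255,[0,0,-20],0],[255,[0,0,-45],0],[255,[0,0,-45],5],[255,[0,-30,-45],4.7],[255,[0,-40,0],0],[255,[0,-40,0],0],[255,[0,0,0],0],[255,[0,0,0],0]])

```text
time: 30.35
tool_pos: [0.4227, -0.3702, 0.1737]
ee_rot: [3.14, -0.001, 2.928]
wrist_force: [0.2, 0.1, -0.6]
width: 0.0456
finger_force: 29.9
```

```bash
python3 - <<'E'
from h import *
print(rest(YST,33,64),rest(YST,45,64))
go(*rest(YST,45,64)[:2],.115,2.93)
i=cv2.imread("pics/top_y2.png");j=cv2.imread("pics/side_y2.png")
cv2.imwrite("pics/y2.png",np.hstack([cv2.resize(i[210:275,395:445],None,fx=8,fy=8,interpolation=2),cv2.resize(j[95:160,297:347],None,fx=8,fy=8,interpolation=2)]))
for n in("top","side"):
    print(n,*[proj(n,stand(YST,[p]))[0].round(1) for p in([-.046,0,.036],[-.092,.027,.036],[-.092,-.027,.036],[0,.027,.036],[0,-.027,.036])])
E
```

```text
[ 0.4363 -0.3862  0.0873] [ 0.4476 -0.3887  0.0904]
t30.4 p [ 0.4227 -0.3702  0.1737] yaw 2.928 | after twist -0.1: dxyz mm [-28.3 -12.8  58.7] len 66 F [ 0.2  0.1 -0.6] w 0.0456 ff 29.9
top [427.3 248.1] [441.1 235. ] [422.7 230.5] [431.9 265.5] [413.7 261. ]
side [327.6 128.6] [319.  120.5] [314.7 127. ] [340.3 130.3] [336.5 137.1]
```

View pics/y2.png

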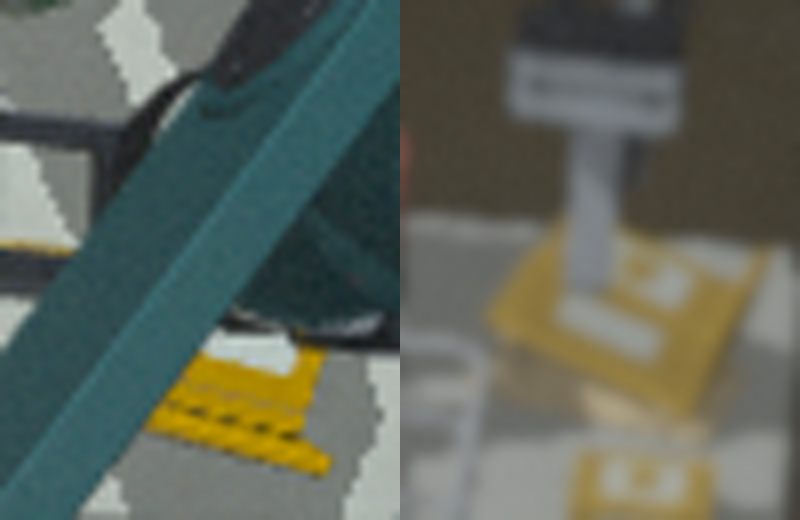

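The large yellow carton lies centred to within about 1 mm. Its near edge at crop (300,432) borders the backstop rim, with only a thin shadow line between them. I'll put the small one on top.

Request:
carry_out(increments=[[255,[-16,-7,0],0],[255,[-15,-6,15],0],[255,[0,0,30],0],[255,[0,0,10],0],[255,[0,0,0],0],[255,[0,0,0],0]])

```text
time: 30.95
tool_pos: [0.451, -0.3888, 0.1201]
ee_rot: [-3.142, 0.0, 2.93]
wrist_force: [-0.1, -0.6, 0.0]
width: 0.046
finger_force: 29.9
```

```bash
python3 - <<'E'
from h import *
go(*rest(YST,47,64)[:2],.100,2.93)
E
```

```text
t30.9 p [ 0.451  -0.3888  0.1201] yaw 2.930 | after twist 0.0: dxyz mm [ 1.4 -0.7 20.1] len 20 F [-0.1 -0.6  0. ] w 0.0460 ff 29.9
```

Request:
carry_out(increments=[[255,[0,-0.7,10],0],[255,[0,0,8],0],[255,[0,0,0],0],[255,[0,0,0],0]])

```text
time: 31.35
tool_pos: [0.4504, -0.3899, 0.1012]
ee_rot: [3.141, -0.0, 2.929]
wrist_force: [0.2, 0.6, -0.5]
width: 0.0458
finger_force: 29.9
```

Request:
carry_out(increments=[[255,[0,0,2],0],[255,[0,0,2],0],[255,[0,0,2],0],[255,[0,0,0],0],[255,[0,0,0],0]])

```text
time: 31.85
tool_pos: [0.4509, -0.3902, 0.0974]
ee_rot: [-3.141, 0.002, 2.929]
wrist_force: [-1.5, 2.4, 5.5]
width: 0.0457
finger_force: 30.0
```

Request:
carry_out(increments=[[255,[0,0,2],0],[255,[0,0,2],0],[255,[0,0,2],0],[255,[0,0,0],0],[255,[0,0,0],0]])

```text
time: 32.35
tool_pos: [0.4505, -0.3902, 0.0925]
ee_rot: [-3.14, 0.001, 2.929]
wrist_force: [-5.2, 2.2, 9.0]
width: 0.0458
finger_force: 30.0
```

Request:
carry_out(increments=[[255,[0,0,2],0],[255,[0,0,1],0],[255,[0,0,0],0],[255,[0,0,0],0]])

```text
time: 32.75
tool_pos: [0.4504, -0.3902, 0.0897]
ee_rot: [-3.14, 0.001, 2.929]
wrist_force: [-4.0, 3.2, 9.4]
width: 0.0461
finger_force: 30.0
```

Request:
carry_out(increments=[[255,[0,0,1],0],[255,[3,0,1.2],0],[255,[3,0,0.8],0],[255,[0,0,0],0],[255,[0,0,0],0]])

```text
time: 33.25
tool_pos: [0.4468, -0.3904, 0.0873]
ee_rot: [-3.138, 0.007, 2.929]
wrist_force: [-0.0, 1.3, 7.9]
width: 0.0459
finger_force: 30.0
```

Request:
carry_out(increments=[[255,[3,0,0.8],0],[255,[3,0,0.8],0],[255,[0,0,0],0],[255,[0,0,0],0]])

```text
time: 33.65
tool_pos: [0.4438, -0.3901, 0.0866]
ee_rot: [-3.137, 0.014, 2.929]
wrist_force: [6.8, -2.2, 6.9]
width: 0.0462
finger_force: 30.0
```

Request:
carry_out(increments=[[255,[3,0,0.8],0],[255,[2,0,0.5],0],[255,[0,0,0],0],[255,[0,0,0],0]])

```text
time: 34.05
tool_pos: [0.4433, -0.39, 0.0869]
ee_rot: [-3.135, 0.025, 2.929]
wrist_force: [15.6, -2.9, 5.8]
width: 0.0459
finger_force: 30.0
```

Blocked by the backstop. I'll ease off, release and withdraw.

Request:
carry_out(increments=[[255,[-6,0,-1.5],0],[255,[0,0,0],0],[150,[0,0,0],0],[100,[0,0,0],0],[0,[0,0,0],0],[0,[0,0,0],0]])

```text
time: 34.65
tool_pos: [0.4391, -0.3872, 0.0811]
ee_rot: [3.14, -0.002, 2.929]
wrist_force: [0.5, 0.8, -0.0]
width: 0.0666
finger_force: 0.0
```

Request:
carry_out(increments=[[0,[0,0,-10],0],[0,[0,0,-40],0],[0,[0,0,-40],0],[0,[0,50,-20],0],[0,[0,50,0],0],[0,[0,50,0],0],[0,[0,50,0],0],[0,[0,50,0],0]])

```text
time: 35.45
tool_pos: [0.4916, -0.145, 0.1913]
ee_rot: [-3.142, 0.001, 2.929]
wrist_force: [0.8, -0.6, 0.2]
width: 0.0942
finger_force: 0.0
```

Request:
carry_out(increments=[[0,[0,50,0],0],[0,[0,20,0],0],[0,[0,0,0],0],[0,[0,0,0],0]])

```text
time: 35.85
tool_pos: [0.5064, -0.0785, 0.1909]
ee_rot: [-3.141, 0.0, 2.93]
wrist_force: [0.3, -0.5, 0.6]
width: 0.0938
finger_force: 0.0
```

```bash
python3 - <<'E'
from h import *
i=robot.snapshot("top");j=robot.snapshot("side")
a=np.hstack([cv2.resize(i[210:275,395:445],None,fx=8,fy=8,interpolation=2),cv2.resize(j[95:160,297:347],None,fx=8,fy=8,interpolation=2)])
b=cv2.resize(i[205:280,110:470],None,fx=2,fy=1,interpolation=2)
cv2.imwrite("pics/fin.png",np.vstack([a,np.hstack([b,np.zeros((75,80,3),np.uint8)])]))
for n in("top","side"): print(n,*[proj(n,stand(YST,[p]))[0].round(1) for p in([-.033,0,.068],[0,.023,.068],[0,-.023,.068])])
E
```

```text
top [429.7 254.9] [434.4 268. ] [418.4 264.1]
side [333.5 123.4] [342.9 124.2] [339.7 129.9]
```

View pics/fin.png

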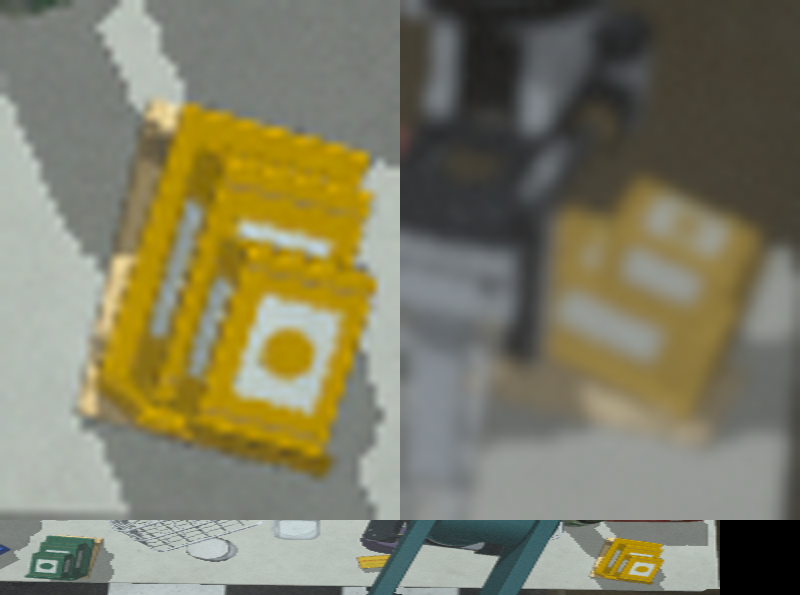

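The final view shows both yellow cartons flat, stacked and centred, with the small one's dot at about (430.5,253.7) and their near ends at the backstop. The green stack is intact and the gripper is clear of everything.

```bash
python3 -c "
from bench import robot
print(robot.close_job())"
```

```text
the job is handed in; nothing more can be done
None
```

The two green cartons are stacked on the green stand and the two yellow ones on the yellow stand, with the large carton underneath on each. In the camera views all four lie flat, centred and against the backstop. The job was handed in at about 36 s of the 112 s allowed; no verdict came back.

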